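# Index the sample carousel by one notch

## Robot

A 6-joint arm with a two-finger parallel gripper is mounted at the origin on the work surface. World frame = base frame: x ahead of the robot, y to its left, z up, the work surface at z = 0. Lengths are in mm, angles in rad, forces in N, time in s.
With the tool pointing down it reaches from about 350 to 875 mm from the base axis. Payload 4.2 kg.
Tool frame: the origin (TCP) lies on the mounting face of the last link; the fingertips stand 173 mm ahead of it and the grasp point (between the pads) lies 155 mm ahead of it; z points along the fingers, y is the direction in which the jaws open and shut (so a half turn about z gives the same grasp; the last joint's range is limited). The gripper opens to 85 mm and grips with 20 to 120 N. Pads are 22 mm wide; open, the fingers measure 114 mm over their backs; the gripper's body (76 mm by 85 mm) begins 54 mm behind the grasp point. The pads swing forward as they close: fully open they stand 13 mm farther back than shut.
Start: joints at [1.563, 0.385, 0.008, 0, -1.194, -0.259], TCP at [164.747, 602.875, 404.712] pointing down, gripper open.
Joint ranges: [-3.14, 3.14], [-1.21, 2.06], [-1.07, 1.41], [-3.16, 2.05], [-2.99, -0.16], [-3.1, 3.1]. Speed limits (rad/s): [2.79, 2.79, 3.14, 3.14, 3.14, 3.14].

## Interface

Orientations are given as a unit quaternion [x, y, z, w].
In Python, from bench import arm gives the robot as it stands.
- The arm moves only by the shell command python3 -m jog 'ROWS' [OPENING]. ROWS is JSON, a list that holds one entry, the list of rows, each a list of 4 numbers: the shift along the tool's x, y, z in mm, then the turn about the tool's z in degrees. In form: [[[x, y, z, spin], ...]]. A call has exactly 5 rows; each row is the pose to reach, as a shift and turn from the pose measured when the call began, along the tool's axes at that moment; what a row does not reach only later rows make up. A row lasts 1/8 s, in which the tool goes at most 62.5 mm and 10.7 degrees, less where a joint would pass 70% of its speed; a pose out of reach is approached as far as the arm can. A call with a gripper value outside its range is refused whole. OPENING is the finger opening in mm, from 0 to 85.4, set as the call begins (- or left out, the last holds). The fingers move at their own pace and stop on an object; the grip force is fixed at half the most. Time passes only in rows, so rows that repeat a pose let the fingers close, or fill a call up. It gives the time, the measured TCP pose, the force and the opening at its end, in the units of the state.
- arm.read_state(): the state, without advancing time (a new reading comes with each control period).
- arm.get_image(name): name is "scene" or "top"; returns (picture, depth): 400x640x3 uint8, blue, green, red; 400x640 float32, mm along the optical axis (not along the pixel's ray), 0 where there is no reading.
- arm.camera_params(name): a dict with "mtx" (3x3 intrinsics, pixels), "k1" (the pictures are not rectified: a ray, as slopes to the right and down, at radius r is drawn at 1 + k1 r^2 times it, then the intrinsics apply), "R" (3x3) and "t" (3): a world point X has camera coordinates R X + t. Camera axes: x right, y down, z forward; pixel columns grow to the right and rows downward; lengths in mm; the calibration is good to about 2 mm. A picture is of the moment at which its call begins. camera_params takes no time and is no camera call.
- arm.job_done(): hands the job in, once; it reports no verdict.
The state is a dict: "clock": time; "joints": joint angles; "joint_vel": joint speeds; "joint_efforts": joint torques, N m; "position": TCP position; "ee_rot": TCP orientation; "contact_force": force on the tool from outside, world axes, zero at the start; "wrist_torque": the same for the moment, N m; "gripper_width": finger opening in mm.
Only numpy, scipy, OpenCV 4.12 (cv2) and the standard library are available. Lean on these libraries where they do the work, as an engineer would, in place of code of your own. Each camera call takes 0.05 s, during which the arm holds its last target.

## Task

Bring the blue-capped vial under the reader of the sample carousel: with the fingertips press the red indexing plunger down, and while it is in turn the table counter-clockwise (seen from above) to the next notch, so that the plunger springs fully back out there; then move clear. Only press and push: nothing is to be picked up, the vials ride in their pockets untouched, the table must not be turned backwards or past the next notch, and the other things on the bench stay where they are.

Things in the scene. Friction and masses are not known exactly. Their poses are not given: they have to be found in the camera images.
- carousel: fixed base of the rotary sample carousel; origin on the turning axis at bench level. Grey foot, aluminium index plate (230 mm across, top at 38 mm, 8 rim notches 45 degrees apart), white turntable (176 mm across, top at 52 mm) with 8 grey pockets (34 mm wide, 18 mm high) at 60 mm radius; white reader bridge at local +y: post to 156 mm out, head 122 to 160 mm above the bench
- turntable (a joint): angle of the turntable, rad; 0 at the start (pin in a notch), grows counter-clockwise seen from above; the next notch is at 0.785. Play in a notch about +-0.02. Light friction, about 0.1 N m; it stays where it is left. The pin locks it unless the plunger is pressed
- plunger (a joint): how far the red plunger is pressed in, m: 0 out (locked in a notch), 0.012 fully in. Its spring takes 3 N to start, 7 N fully in. From 0.010 its pin is below the index plate and the table turns freely. Let up between notches, the pin rides under the plate at about 0.010 and springs out to 0 when the table reaches a notch
- plunger_top (a point): centre of the top of the red plunger button (flat, round, 32 mm across, pressed straight down). It sits on the turntable's index arm, 125 mm from the turning axis, 90 mm above the bench when out, 78 mm when in, and turns with the table. At the start the arm points to -112.5 degrees in the carousel's frame
- stop_face (a point): point on the blue thumb stop, an upright plate (40 mm wide radially, 8 mm thick, 50 to 120 mm above the bench) that turns with the table and can be pushed to turn it. The point is on its flat face towards the plunger, 32 mm from the plunger's axis on the counter-clockwise side, 105 mm above the bench: a fingertip on the plunger moving counter-clockwise meets it
- sample_vial: the vial to be read: amber glass, blue cap, 24 mm across, 58 mm tall, loose in a pocket of the turntable, 1.5 mm clearance all round; origin at the centre of its underside (52 mm above the bench). It starts one notch before the reader.
- read_vial: green vial with white cap, same size, standing in the pocket under the reader at the start; origin at the centre of its underside
- later_vial: green vial with white cap, same size, in the pocket one notch behind the sample vial; origin at the centre of its underside
- reader_spot (a point): the point below the reader's lens at the height of the vials' undersides (52 mm): 60 mm from the turning axis along the carousel's +y; fixed
- spare_vial: bystander: green vial with white cap, 24 mm across, 58 mm tall, standing loose on the bench; origin at the centre of its underside
- reagent_bottle: bystander: white bottle with red cap, 64 mm across, 140 mm tall, loose; origin at the centre of its underside
- beaker: bystander: glass beaker, 68 mm across, 85 mm tall, loose; origin at the centre of its underside
- tip_box: bystander: blue pipette-tip box with clear top, 85 x 60 x 58 mm, loose; origin at the centre of its underside
- tube_rack: bystander: white test-tube rack, 200 x 60 mm, 109 mm tall with its tubes, loose; origin at the centre of its underside
- petri_dish: bystander: flat round dish with green contents, 90 mm across, 15 mm high, loose; origin at the centre of its underside

How it is judged:
By the outcome, as a careful person would: the job done as asked, in the order asked, and still so for the second after the job is handed in, with the robot touching nothing.
It also fails if it takes over 45 s, if anything falls off the work surface, if the arm or the gripper's body presses on something with over 40 N, if the wrist force passes 120 N, or if a joint passes its speed limit or range.

## Working session

There is one attempt and no reset: what is moved stays moved. The work goes in short steps, Python scripts to look and compute and a shell command to move; the robot and the scene stay as the last step left them, time stands still between calls to the robot, and variables do not carry over. Pictures are saved under pics/ and viewed, and the job is handed in when it is done.

```bash
ls; mkdir -p pics
python3 - <<'E'
from bench import arm
import cv2,numpy as np
for n in ("scene","top"):
    im,d=arm.get_image(n); cv2.imwrite(f"pics/{n}0.png",im); np.save(f"pics/{n}0.npy",d)
    p=arm.camera_params(n); print(n,p)
print(arm.read_state())
E
```

```text
pics
scene {'mtx': array([[506.35433292,   0.        , 318.64561941],
       [  0.        , 506.35433292, 206.84553559],
       [  0.        ,   0.        ,   1.        ]]), 'k1': -0.10874821127394396, 'R': array([[ 0.39469182,  0.91880523,  0.00391476],
       [ 0.5579712 , -0.23629867, -0.7955068 ],
       [-0.72999076,  0.31616435, -0.60593201]]), 't': array([-265.94178025, -213.32078472, 1777.58867699])}
top {'mtx': array([[363.56022551,   0.        , 319.27168575],
       [  0.        , 363.56022551, 196.21751118],
       [  0.        ,   0.        ,   1.        ]]), 'k1': -0.05547415886737785, 'R': array([[-0.02339747, -0.99968146, -0.00946223],
       [-0.98955802,  0.02450494, -0.14203675],
       [ 0.14222338,  0.00604013, -0.98981616]]), 't': array([  83.14939576,  572.23851416, 1223.37313229])}
{'clock': 0.1, 'joints': array([ 1.56259079e+00,  3.85446224e-01,  6.75991473e-03, -4.61052468e-04,
       -1.19399265e+00, -2.58600265e-01]), 'joint_vel': array([-0.00125652, -0.00204953,  0.00512004,  0.00269184,  0.00100552,
        0.000658  ]), 'joint_efforts': array([-1.98051766e-04, -3.93319309e+01,  1.88929367e+01,  4.19796243e+00,
       -2.59095148e-03,  5.13536307e-06]), 'position': array([164.69774862, 602.71052046, 403.74595755]), 'ee_rot': array([ 9.91103247e-01, -1.33091780e-01, -9.50543275e-05,  9.60702809e-04]), 'contact_force': array([-0.01976347, -1.03473588, -0.80837064]), 'wrist_torque': array([ 0.02088706,  0.00786219, -0.0234121 ]), 'gripper_width': 85.07848319001303}
```

View pics/scene0.png

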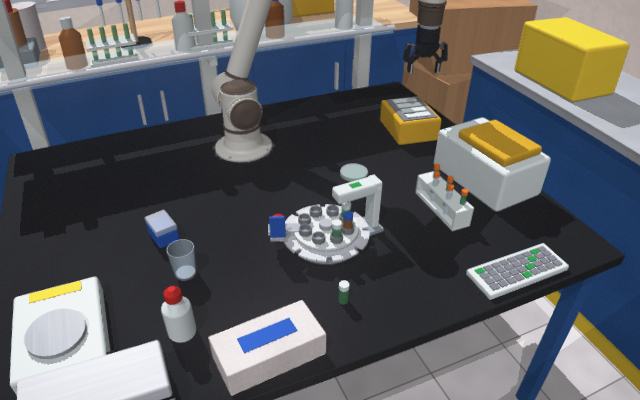

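View pics/top0.png

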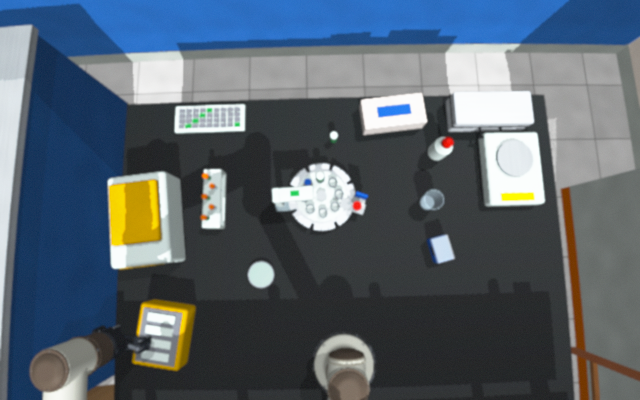

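The top view shows the carousel at about (322,197), with the reader bridge on its left, the red plunger at about (357,206) and the blue stop at about (361,195). Next I'll measure them.

```bash
cat > h.py <<'E'
from bench import arm
import cv2,numpy as np
def ray(n,u,v):
    p=arm.camera_params(n);K=p["mtx"]
    D=np.array([p["k1"],0,0,0,0.])
    q=cv2.undistortPoints(np.array([[[u,v]]],float),K,D)[0,0]
    R=np.array(p["R"]);t=np.array(p["t"])
    return -R.T@t, R.T@np.array([q[0],q[1],1.])
def onz(n,u,v,z):
    c,d=ray(n,u,v); return c+d*(z-c[2])/d[2]
def proj(n,X):
    p=arm.camera_params(n)
    return cv2.projectPoints(np.array([X],float),cv2.Rodrigues(p["R"])[0],p["t"],p["mtx"],np.array([p["k1"],0,0,0,0.]))[0][0,0]
def blobs(n,im,lo,hi,box,amin=4):
    x0,y0,x1,y1=box
    m=cv2.inRange(cv2.cvtColor(im,cv2.COLOR_BGR2HSV),lo,hi);k=np.zeros_like(m);k[y0:y1,x0:x1]=m[y0:y1,x0:x1]
    N,l,s,c=cv2.connectedComponentsWithStats(k)
    return [(tuple(c[i].round(2)),s[i].tolist()) for i in range(1,N) if s[i][4]>=amin]
E
python3 - <<'E'
from h import *
t=cv2.imread("pics/top0.png");s=cv2.imread("pics/scene0.png")
a=cv2.resize(t[155:240,265:380],None,fx=5,fy=5,interpolation=cv2.INTER_NEAREST)
cv2.imwrite("pics/tz.png",a)
b=cv2.resize(s[165:270,255:395],None,fx=5,fy=5,interpolation=cv2.INTER_NEAREST);cv2.imwrite("pics/sz.png",b)
bx=(265,155,380,240)
print("red",[(x,onz("top",*x[0],90)) for x in blobs("top",t,(0,120,80),(8,255,255),bx)+blobs("top",t,(170,120,80),(180,255,255),bx)])
print("blue",[(x,onz("top",*x[0],120)) for x in blobs("top",t,(100,120,40),(130,255,255),bx)])
bs=(255,165,395,270)
print("s red",blobs("scene",s,(0,120,80),(8,255,255),bs),blobs("scene",s,(170,120,80),(180,255,255),bs))
print("s blue",blobs("scene",s,(100,120,40),(130,255,255),bs))
E
```

```text
red [(((np.float64(356.65), np.float64(205.07)), [353, 201, 8, 9, 57]), array([534.21366294, -54.69196421,  90.        ]))]
blue [(((np.float64(307.29), np.float64(181.71)), [305, 179, 6, 6, 31]), array([611.78791606, 107.03207681, 120.        ])), (((np.float64(361.4), np.float64(194.56)), [355, 190, 14, 9, 77]), array([564.8156173 , -68.58352644, 120.        ]))]
s red [((np.float64(276.85), np.float64(214.31)), [273, 213, 9, 3, 13])] [((np.float64(280.33), np.float64(214.83)), [278, 214, 5, 2, 6])]
s blue [((np.float64(347.85), np.float64(215.35)), [343, 211, 10, 10, 78]), ((np.float64(276.87), np.float64(226.17)), [269, 216, 17, 22, 323])]
```

View pics/tz.png

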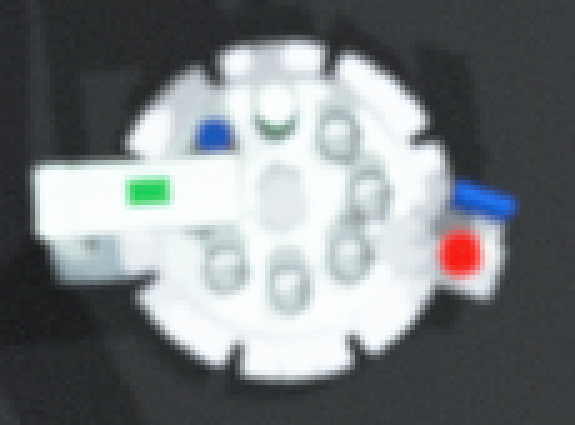

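View pics/sz.png

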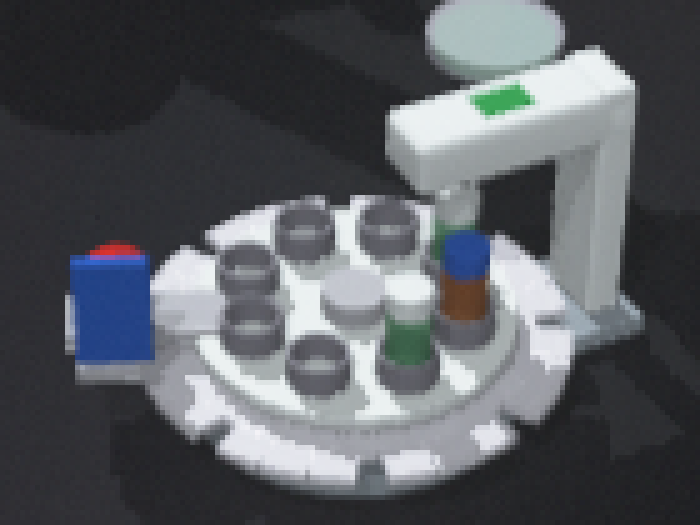

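Run:
```python
from h import *
t=cv2.imread("pics/top0.png");d=np.load("pics/top0.npy")
h=cv2.cvtColor(t,cv2.COLOR_BGR2HSV)
m=((h[...,2]>110)&(h[...,1]<60)).astype(np.uint8)
k=np.zeros_like(m);k[155:240,265:380]=m[155:240,265:380]
P=[]
for v,u in zip(*np.nonzero(k)):
    if d[v,u]<=0: continue
    c,r=ray("top",u,v); X=c+r*d[v,u]
    P.append([*X,u,v])
P=np.array(P)
s=P[(P[:,2]>25)&(P[:,2]<65)]
print(len(P),len(s),np.percentile(s[:,2],[10,50,90]))
print("circ38",cv2.minEnclosingCircle(s[(s[:,2]<45)&(s[:,1]>-20)][:,:2].astype(np.float32)))
# plate outline cast on z=38: edge points from contour
Q=np.array([onz("top",u,v,38)[:2] for u,v in P[:,3:]])
c0=np.array([555,60.])
c0=np.array(cv2.minEnclosingCircle(s[(s[:,2]<45)&(s[:,1]>-20)][:,:2].astype(np.float32))[0])
from scipy.optimize import least_squares
# outermost in angular bins
for it in range(3):
    r=np.hypot(*(Q-c0).T);a=np.degrees(np.arctan2(*(Q-c0).T[::-1]))
    E=[]
    for b in range(-180,180,6):
        i=np.nonzero((a>=b)&(a<b+6)&(r<122))[0]
        if len(i):
            j=i[np.argmax(r[i])]
            if 107<r[j]<122: E.append(Q[j])
    E=np.array(E)
    f=least_squares(lambda p:np.hypot(*(E-p[:2]).T)-p[2],[*c0,115],loss="soft_l1");c0=f.x[:2];print(f.x,len(E))
pl=np.array([534.2,-54.7]);w=pl-c0;print("plunger r",np.hypot(*w),"ang",np.degrees(np.arctan2(w[1],w[0])))
# reader green window z=160
print(blobs("top",t,(50,100,60),(75,255,255),(285,180,300,205)), onz("top",294.5,193,160))
print("stop dir", [onz("top",*q,120) for q in ((355.5,192),(367.5,197))])
```

```text
Traceback (most recent call last):
  File "h.py", line 4, in ray
    p=arm.camera_params(n);K=p["mtx"]
ValueError: time passes only in moves, steps and waits
```

```bash
python3 - <<'E'
s=open("h.py").read()
s=s.replace("arm.camera_params(n)","CP[n]").replace("def ray","CP={n:arm.camera_params(n) for n in ('scene','top')}\ndef ray",1)
open("h.py","w").write(s)
E
python3 - <<'E'
from h import *
t=cv2.imread("pics/top0.png");d=np.load("pics/top0.npy")
h=cv2.cvtColor(t,cv2.COLOR_BGR2HSV)
m=((h[...,2]>110)&(h[...,1]<60)).astype(np.uint8)
k=np.zeros_like(m);k[155:240,265:380]=m[155:240,265:380]
P=[]
for v,u in zip(*np.nonzero(k)):
    if d[v,u]<=0: continue
    c,r=ray("top",u,v); P.append([*(c+r*d[v,u]),u,v])
P=np.array(P)
s=P[(P[:,2]>25)&(P[:,2]<65)]
print(len(P),len(s),np.percentile(s[:,2],[10,50,90]))
Q=np.array([onz("top",u,v,38)[:2] for u,v in P[:,3:]])
c0=onz("top",322.6,197,38)[:2];print(c0)
from scipy.optimize import least_squares
for it in range(4):
    r=np.hypot(*(Q-c0).T);a=np.degrees(np.arctan2(*(Q-c0).T[::-1]))
    E=[]
    for b in range(-180,180,6):
        i=np.nonzero((a>=b)&(a<b+6)&(r<122))[0]
        if len(i):
            j=i[np.argmax(r[i])]
            if 107<r[j]<122: E.append(Q[j])
    E=np.array(E)
    f=least_squares(lambda p:np.hypot(*(E-p[:2]).T)-p[2],[*c0,115],loss="soft_l1");c0=f.x[:2];print(f.x,len(E))
pl=np.array([534.2,-54.7]);w=pl-c0;print("plunger r",np.hypot(*w),"ang",np.degrees(np.arctan2(w[1],w[0])))
print(blobs("top",t,(50,100,60),(75,255,255),(285,180,300,205)), onz("top",294.5,193,160))
print("stop dir", [onz("top",*q,120) for q in ((355.5,192),(367.5,197))])
print("plunger proj scene",proj("scene",[534.2,-54.7,90]))
E
```

```text
3978 2760 [36.86587942 50.11521589 55.81700027]
[571.49809791  57.83391032]
[573.41626234  60.90785356 118.73315944] 59
[574.15922332  62.6525181  119.83562547] 60
[574.18074316  62.81965614 120.05937913] 60
[574.31066958  62.88783028 120.04272108] 60
plunger r 124.24074872541263 ang -108.83514639793374
[((np.float64(294.34), np.float64(192.89)), [291, 191, 8, 5, 38])] [569.19903455 146.52639518 160.        ]
stop dir [array([573.73273265, -49.66464712, 120.        ]), array([556.29401881, -88.13934368, 120.        ])]
plunger proj scene [278.26712925 216.87341115]
```

```bash
python3 -m jog '[[[40,41,0,0],[80,82,0,0],[120,123,0,0],[160,164,0,0],[200,205,0,0]]]' 0
```

```text
clock: 0.72
position: [304.0, 350.4, 403.9]
ee_rot: [0.991, -0.133, -0.0, 0.001]
contact_force: [0.7, 0.4, 0.8]
gripper_width: -0.2
```

```bash
python3 -m jog '[[[40,40,0,0],[80,80,0,0],[120,120,0,0],[160,160,0,0],[200,200,0,0]]]'; python3 -m jog '[[[30,30,0,0],[60,60,0,0],[85,85,0,2],[110,110,0,4],[120,120,0,4]]]'
cat >> h.py <<'E'
from scipy.spatial.transform import Rotation as Ro
def go(x,y,tipz,verbose=1):
    s=arm.read_state();R=Ro.from_quat(s["ee_rot"]).as_matrix()
    d=np.array([x,y,tipz+173])-s["position"]
    print("pos",s["position"].round(1),"xang",round(np.degrees(np.arctan2(R[1,0],R[0,0])),1),"F",s["contact_force"].round(1),"shift",(R.T@d).round(1),"j",s["joints"].round(2),"t",s["clock"])
E
python3 -c "
from h import *
go(536,-56,155)"
```

```text
clock: 1.35
position: [444.7, 102.9, 404.4]
ee_rot: [0.991, -0.133, -0.0, 0.001]
contact_force: [1.2, 0.6, 0.5]
gripper_width: -0.2
clock: 1.98
position: [529.3, -45.8, 403.9]
ee_rot: [0.986, -0.168, -0.001, 0.001]
contact_force: [0.2, -0.0, -0.6]
gripper_width: 0.2
pos [529.3 -45.8 403.9] xang -19.4 F [ 0.2 -0.  -0.6] shift [ 9.8  7.2 75.9] j [ 0.22  0.23 -0.22  0.   -1.12  1.01] t 1.975
```

```bash
python3 -m jog '[[[10,7,25,0],[10,7,50,0],[10,7,76,0],[10,7,76,0],[10,7,76,0]]]'
python3 - <<'E'
from h import *
go(536,-56,100)
for n,b in (("top",(320,165,400,235)),("scene",(235,150,335,250))):
    im,d=arm.get_image(n);x0,y0,x1,y1=b
    cv2.imwrite(f"pics/{n}1.png",cv2.resize(im[y0:y1,x0:x1],None,fx=6,fy=6,interpolation=cv2.INTER_NEAREST))
p=arm.read_state()["position"]
for n in ("top","scene"): print(n,"tip",proj(n,p-[0,0,173]),"pl",proj(n,[534.2,-54.7,90]))
E
```

```text
clock: 2.6
position: [536.7, -55.5, 328.9]
ee_rot: [0.986, -0.168, -0.0, 0.001]
contact_force: [0.1, 0.1, 0.6]
gripper_width: -0.2
pos [536.7 -55.5 328.9] xang -19.3 F [0.1 0.1 0.6] shift [-0.5  0.6 55.9] j [ 0.2   0.31 -0.31  0.   -0.95  1.03] t 2.6
top tip [358.84873901 201.80266255] pl [356.65256571 205.0740145 ]
scene tip [277.09454533 196.87385395] pl [278.26712925 216.87341115]
```

View pics/scene1.png

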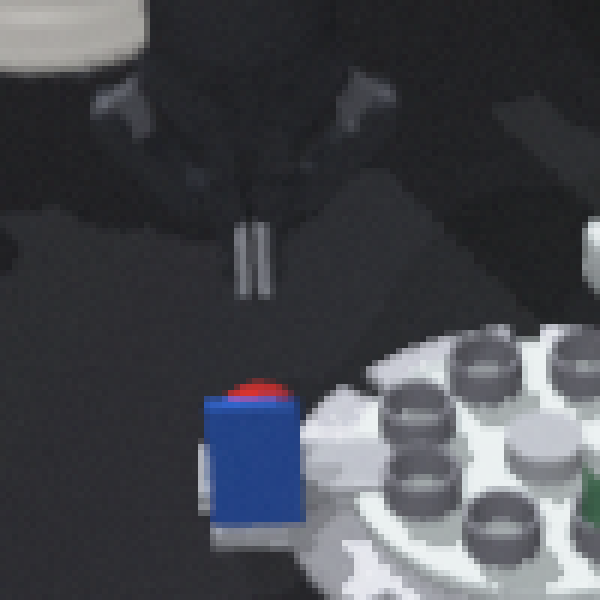

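View pics/top1.png

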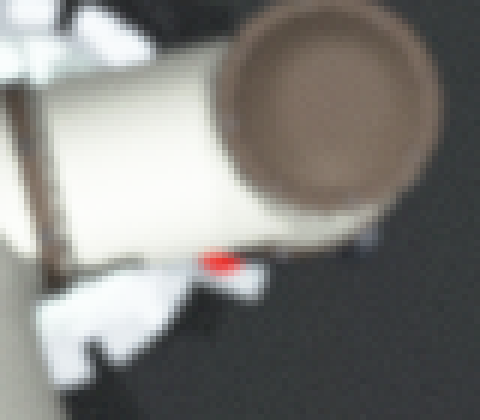

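The scene view shows the closed fingertips at about (277,199), directly above the red button, which projects to (278,217). I'll go down now.

```bash
python3 -m jog '[[[0,0,20,0],[0,0,40,0],[0,0,56,0],[0,0,60,0],[0,0,60,0]]]'; python3 -m jog '[[[0,0,4,0],[0,0,8,0],[0,0,10,0],[0,0,12,0],[0,0,12,0]]]'; python3 -c "
from h import *
go(534.2,-54.7,76)"
```

```text
clock: 3.32
position: [537.1, -55.6, 270.1]
ee_rot: [0.986, -0.168, 0.001, 0.001]
contact_force: [-0.3, 0.5, 0.2]
gripper_width: 0.1
clock: 3.95
position: [537.4, -55.6, 258.4]
ee_rot: [0.986, -0.168, 0.002, 0.001]
contact_force: [0.2, 0.8, 3.5]
gripper_width: -0.3
pos [537.4 -55.6 258.4] xang -19.3 F [0.2 0.8 3.5] shift [-3.3  0.2  9.4] j [ 0.2   0.4  -0.39  0.   -0.78  1.03] t 3.95
```

```bash
python3 -m jog '[[[0,0,3,0],[0,0,6,0],[0,0,8,0],[0,0,9,0],[0,0,9,0]]]'; python3 -c "
from h import *
go(534.2,-54.7,76)"
```

```text
clock: 4.58
position: [538.2, -55.9, 251.2]
ee_rot: [0.986, -0.167, 0.003, 0.001]
contact_force: [-0.3, -2.2, 11.9]
gripper_width: -0.3
pos [538.2 -55.9 251.2] xang -19.2 F [-0.3 -2.2 11.9] shift [-4.2  0.2  2.2] j [ 0.2   0.41 -0.4   0.01 -0.76  1.03] t 4.575
```

```bash
python3 -m jog '[[[4,-0.3,2,-2],[9,-0.8,2,-4],[14,-1.5,2,-6.5],[19,-2.4,2,-9],[24,-3.5,2,-11]]]'
python3 - <<'E'
from h import *
go(534.2,-54.7,76)
n,b="scene",(235,150,395,270)
im,d=arm.get_image(n);x0,y0,x1,y1=b
cv2.imwrite(f"pics/{n}2.png",cv2.resize(im[y0:y1,x0:x1],None,fx=5,fy=5,interpolation=cv2.INTER_NEAREST))
p=arm.read_state()["position"]-[574.5,63,0];print(np.hypot(p[0],p[1]),np.degrees(np.arctan2(p[1],p[0])))
E
```

```text
clock: 5.2
position: [563.1, -60.5, 251.2]
ee_rot: [0.998, -0.07, 0.005, 0.001]
contact_force: [-0.7, 1.1, 11.2]
gripper_width: 0.2
pos [563.1 -60.5 251.2] xang -8.1 F [-0.7  1.1 11.2] shift [-29.4  -1.7   1.9] j [ 0.18  0.44 -0.34  0.01 -0.78  1.24] t 5.2
123.96915990262141 -94.97164562277158
```

View pics/scene2.png

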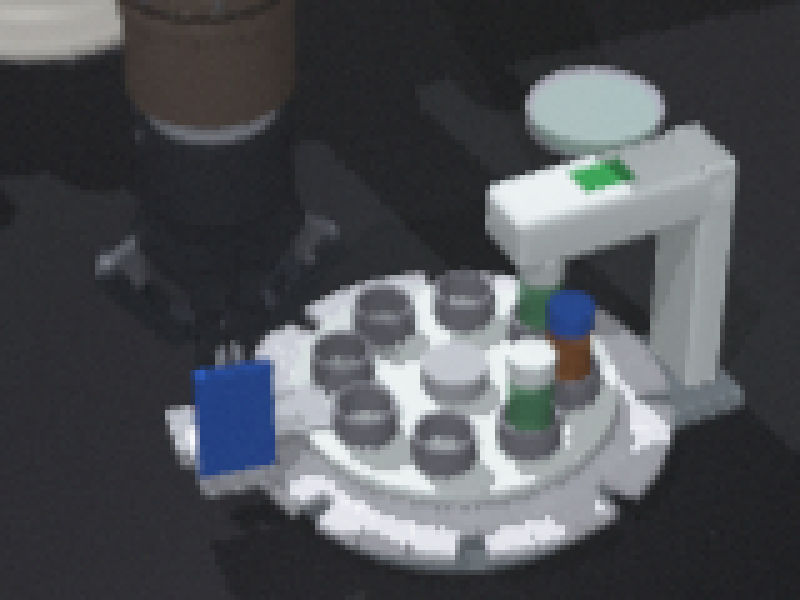

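```bash
cat >> h.py <<'E'
C=np.array([574.5,63])
def stopang(im):
    b=[x for x in blobs("scene",im,(100,120,40),(130,255,255),(255,165,330,270),60)]
    out=[]
    for c,s in b:
        q=onz("scene",c[0],c[1],85)[:2]-C; out.append((c,s[4],round(float(np.hypot(*q)),1),round(float(np.degrees(np.arctan2(q[1],q[0]))),1)))
    return out
def look(k,b=(235,150,395,270)):
    im,d=arm.get_image("scene");x0,y0,x1,y1=b
    cv2.imwrite(f"pics/s{k}.png",cv2.resize(im[y0:y1,x0:x1],None,fx=5,fy=5,interpolation=cv2.INTER_NEAREST))
    print("stop",stopang(im))
    p=arm.read_state()["position"][:2]-C;print("tip r",np.hypot(*p).round(1),"ang",np.degrees(np.arctan2(p[1],p[0])).round(1))
E
python3 - <<'E'
from h import *
print(stopang(cv2.imread("pics/scene0.png")))
look(3)
E
```

```text
[((np.float64(276.87), np.float64(226.17)), 323, 132.5, -95.0)]
stop [((np.float64(281.72), np.float64(232.97)), 323, 131.0, -81.9)]
tip r 124.0 ang -95.0
```

```bash
python3 -m jog '[[[4,-0.4,2,-3],[9,-0.8,2,-5],[14,-1.6,2,-8],[19,-2.5,2,-10],[24,-3.6,2,-13]]]'
python3 - <<'E'
from h import *
go(534.2,-54.7,76)
look(4)
E
```

```text
clock: 5.92
position: [588.9, -59.8, 251.2]
ee_rot: [0.999, 0.044, 0.008, 0.002]
contact_force: [-1.5, 4.3, 9.7]
gripper_width: -0.1
pos [588.9 -59.8 251.2] xang 5.0 F [-1.5  4.3  9.7] shift [-54.1  -9.8   1.4] j [ 0.17  0.48 -0.28  0.01 -0.8   1.48] t 5.925
stop [((np.float64(288.04), np.float64(238.69)), 319, 130.8, -69.8)]
tip r 123.5 ang -83.0
```

```bash
python3 -m jog '[[[4,-0.3,2,-2],[8,-0.6,2,-4],[12,-1.0,2,-6],[16,-1.6,2,-8],[19,-2.1,2,-10]]]'
python3 - <<'E'
from h import *
go(534.2,-54.7,98)
look(5)
E
```

```text
clock: 6.6
position: [609.1, -55.0, 251.2]
ee_rot: [0.991, 0.132, 0.01, 0.002]
contact_force: [-1.6, 4.0, 10.0]
gripper_width: 0.2
pos [609.1 -55.  251.2] xang 15.2 F [-1.6  4.  10. ] shift [-71.8 -19.8 -21.2] j [ 0.18  0.5  -0.23  0.01 -0.82  1.66] t 6.6
stop [((np.float64(294.81), np.float64(242.99)), 300, 131.4, -59.4)]
tip r 123.0 ang -73.5
```

```bash
python3 -m jog '[[[0,0,-3,0],[0,0,-8,0],[0,0,-15,0],[0,0,-20,0],[0,0,-20,0]]]'
python3 - <<'E'
from h import *
go(534.2,-54.7,98)
look(6)
E
```

```text
clock: 7.28
position: [609.0, -54.9, 271.6]
ee_rot: [0.991, 0.133, 0.01, 0.002]
contact_force: [0.1, 0.4, 0.1]
gripper_width: -0.1
pos [609.  -54.9 271.6] xang 15.3 F [0.1 0.4 0.1] shift [-72.1 -19.9  -1. ] j [ 0.18  0.48 -0.21  0.01 -0.87  1.66] t 7.275
stop [((np.float64(295.46), np.float64(242.89)), 303, 130.1, -59.0)]
tip r 122.9 ang -73.7
```

View pics/s6.png

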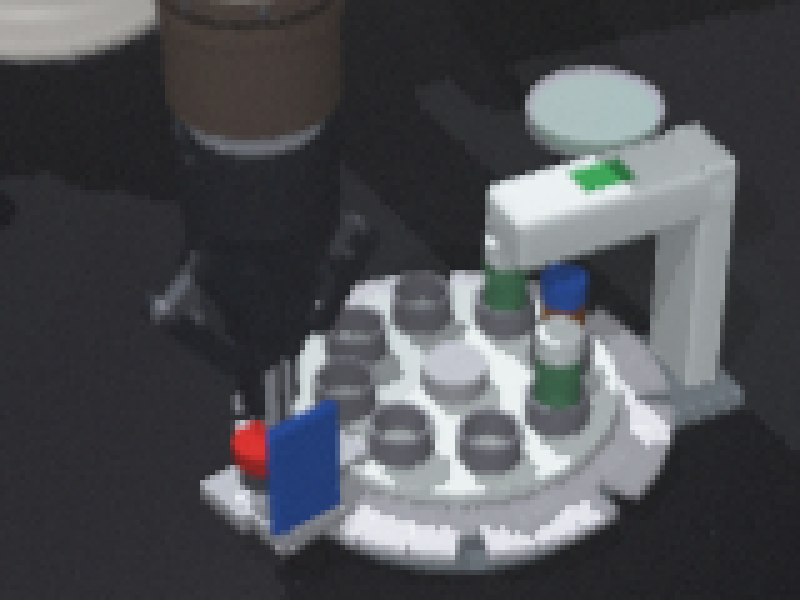

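```bash
python3 -m jog '[[[5,-0.2,0,-2],[10,-0.5,0,-4],[15,-0.8,0,-6],[20,-1.1,0,-8],[25,-1.6,0,-10]]]'
python3 - <<'E'
from h import *
go(648.2,-40.1,99)
look(7)
E
```

```text
clock: 7.95
position: [631.7, -46.8, 271.3]
ee_rot: [0.976, 0.22, 0.007, 0.003]
contact_force: [-5.9, 0.6, 2.0]
gripper_width: -0.2
pos [631.7 -46.8 271.3] xang 25.4 F [-5.9  0.6  2. ] shift [17.7  1.  -0.4] j [ 0.18  0.51 -0.15  0.01 -0.9   1.83] t 7.95
stop [((np.float64(297.64), np.float64(243.76)), 297, 129.7, -56.2)]
tip r 123.9 ang -62.1
```

```bash
python3 -m jog '[[[2,0,0,0],[4,0,0,0],[6,-0.1,0,-1],[8,-0.2,0,-1],[10,-0.3,0,-2]]]'
python3 - <<'E'
from h import *
go(648.2,-40.1,99)
look(8)
E
```

```text
clock: 8.62
position: [642.4, -41.7, 271.8]
ee_rot: [0.971, 0.238, 0.01, 0.003]
contact_force: [0.1, -0.4, 0.3]
gripper_width: -0.1
pos [642.4 -41.7 271.8] xang 27.5 F [ 0.1 -0.4  0.3] shift [ 5.9  1.2 -0.1] j [ 0.19  0.53 -0.12  0.01 -0.9   1.86] t 8.625
stop [((np.float64(302.31), np.float64(245.67)), 271, 129.9, -50.2)]
tip r 124.8 ang -57.0
```

View pics/s8.png

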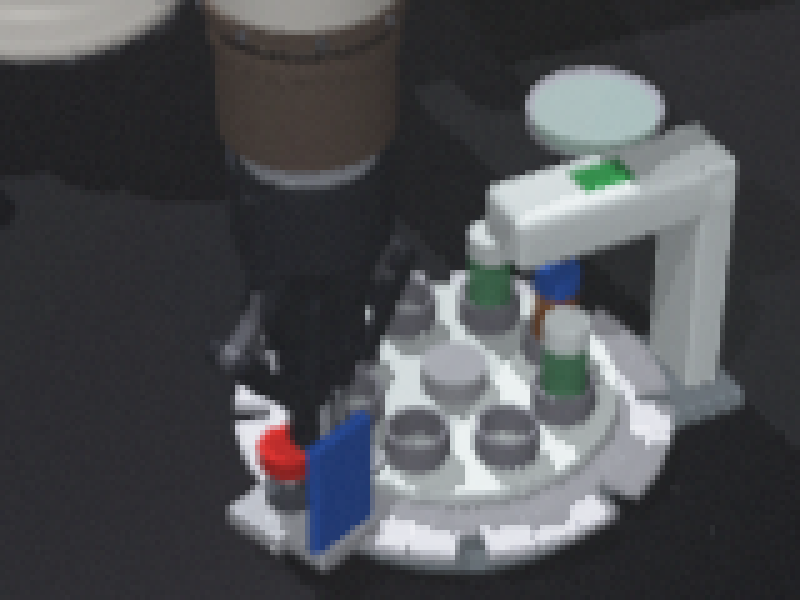

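```bash
python3 -m jog '[[[1,0,0,0],[2,0,0,0],[3,0,0,0],[4,0,0,0],[5,-0.1,0,0]]]'
python3 - <<'E'
from h import *
go(648.2,-40.1,99)
look(9)
E
```

```text
clock: 9.3
position: [646.5, -39.4, 271.7]
ee_rot: [0.971, 0.238, 0.009, 0.003]
contact_force: [-2.8, -1.4, 1.1]
gripper_width: -0.0
pos [646.5 -39.4 271.7] xang 27.5 F [-2.8 -1.4  1.1] shift [ 1.2  1.4 -0.2] j [ 0.19  0.53 -0.11  0.01 -0.91  1.86] t 9.3
stop [((np.float64(303.91), np.float64(246.09)), 272, 129.5, -48.3)]
tip r 125.2 ang -54.9
```

View pics/s9.png

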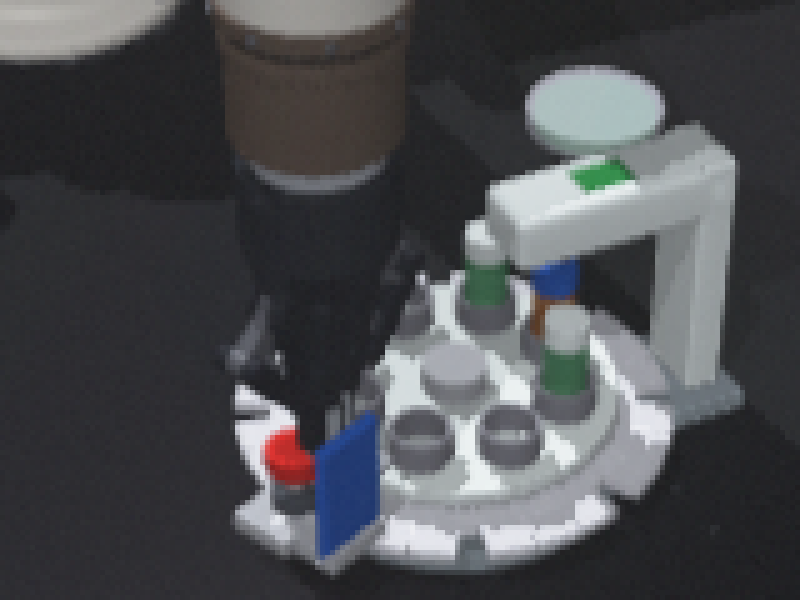

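```bash
cat >> h.py <<'E'
def tab(im):
    for x in blobs("scene",im,(50,60,30),(85,255,255),(290,180,370,250),15):
        c=x[0];q=onz("scene",*c,84)[:2]-C
        print(" green",c,x[1][4],round(float(np.hypot(*q)),1),round(float(np.degrees(np.arctan2(q[1],q[0]))),1))
    r=blobs("scene",im,(0,120,60),(8,255,255),(255,190,320,260))+blobs("scene",im,(170,120,60),(180,255,255),(255,190,320,260))
    print(" red",r)
E
python3 - <<'E'
from h import *
im,_=arm.get_image("scene");cv2.imwrite("pics/full10.png",im)
tab(cv2.imread("pics/scene0.png")); tab(im)
for z in (78,80,90):
  for a in (43,45,47):
    th=np.radians(-109+a);P=[*(C+125*np.array([np.cos(th),np.sin(th)])),z]
    L=np.array([proj("scene",[P[0]+16*np.cos(k),P[1]+16*np.sin(k),z]) for k in np.linspace(0,6.28,60)])
    print(z,a,proj("scene",P).round(1),"left",L[:,0].min().round(1),"bot",L[:,1].max().round(1),"top",L[:,1].min().round(1))
E
```

```text
green (np.float64(354.76), np.float64(184.67)) 49 169.4 127.0
 green (np.float64(336.24), np.float64(233.35)) 66 72.3 -2.8
 red [((np.float64(276.85), np.float64(214.31)), [273, 213, 9, 3, 13]), ((np.float64(280.33), np.float64(214.83)), [278, 214, 5, 2, 6])]
 green (np.float64(354.76), np.float64(184.67)) 49 169.4 127.0
 green (np.float64(331.68), np.float64(206.47)) 62 46.7 136.7
 green (np.float64(347.54), np.float64(224.15)) 65 63.5 37.4
 red [((np.float64(292.15), np.float64(241.32)), [288, 236, 10, 11, 68]), ((np.float64(296.57), np.float64(243.14)), [296, 241, 2, 6, 7])]
78 43 [292.2 241.3] left 285.7 bot 245.6 top 237.1
78 45 [293.4 242.1] left 287.0 bot 246.4 top 237.9
78 47 [294.7 242.8] left 288.3 bot 247.1 top 238.6
80 43 [292.1 240.7] left 285.7 bot 245.0 top 236.5
80 45 [293.4 241.5] left 286.9 bot 245.8 top 237.3
80 47 [294.7 242.2] left 288.2 bot 246.5 top 238.0
90 43 [292.  237.6] left 285.5 bot 241.9 top 233.5
90 45 [293.3 238.4] left 286.8 bot 242.7 top 234.2
90 47 [294.6 239.2] left 288.1 bot 243.5 top 234.9
```

Run:
```python
from h import *
c,_=ray("scene",320,200); print(c)
def ang(u,v,z=84):
    P=onz("scene",u,v,z); w=(P-c)[:2];w/=np.hypot(*w)
    q=P[:2]+9*w-C; return np.hypot(*q).round(1),np.degrees(np.arctan2(q[1],q[0])).round(1)
for z in (80,84,88): print(ang(336.24,233.35,z),ang(347.54,224.15,z))
for f in (6,8,9):
    im=cv2.resize(cv2.imread(f"pics/s{f}.png"),None,fx=.2,fy=.2,interpolation=cv2.INTER_NEAREST)
    h=cv2.cvtColor(im,cv2.COLOR_BGR2HSV);m=((h[...,0]<8)|(h[...,0]>170))&(h[...,1]>120)&(h[...,2]>60);m[:,:40]=0 if 0 else m[:,:40]
    ys,xs=np.nonzero(m); k=(xs<70)&(ys>60);ys,xs=ys[k]+150,xs[k]+235
    print(f,"left",xs.min(),"rows",ys.min(),ys.max(),[(int(x),int(ys[xs==x].min()),int(ys[xs==x].max())) for x in np.unique(xs)])
for z,a in ((80,34.5),(80,43),(90,43),(80,45),(90,45)):
    th=np.radians(-109+a);P=[*(C+125*np.array([np.cos(th),np.sin(th)])),z]
    L=np.array([proj("scene",[P[0]+16*np.cos(k),P[1]+16*np.sin(k),z]) for k in np.linspace(0,6.28,120)])
    print(z,a,"left",L[np.argmin(L[:,0])].round(1),"top",L[:,1].min().round(1),"bot",L[:,1].max().round(1))
im=cv2.imread("pics/full10.png")
cv2.imwrite("pics/z10.png",cv2.resize(im[220:270,270:330],None,fx=10,fy=10,interpolation=cv2.INTER_NEAREST))
```

```text
[1521.61520139 -368.06889081  908.44084165]
(np.float64(60.0), np.float64(2.4)) (np.float64(59.0), np.float64(49.8))
(np.float64(64.2), np.float64(0.3)) (np.float64(60.2), np.float64(45.2))
(np.float64(68.4), np.float64(-1.4)) (np.float64(61.9), np.float64(40.9))
6 left 281 rows 234 244 [(281, 237, 241), (282, 236, 242), (283, 236, 243), (284, 235, 244), (285, 234, 244), (286, 234, 244), (287, 234, 244)]
8 left 287 rows 235 245 [(287, 238, 242), (288, 236, 244), (289, 236, 244), (290, 236, 245), (291, 235, 245), (292, 235, 245), (293, 238, 245), (294, 239, 245), (295, 240, 245)]
9 left 288 rows 236 246 [(288, 239, 242), (289, 237, 244), (290, 237, 245), (291, 236, 245), (292, 236, 246), (293, 236, 246), (294, 236, 246), (295, 239, 246), (296, 241, 246), (297, 241, 245)]
80 34.5 left [280.9 237.4] top 233.0 bot 241.3
80 43 left [285.7 241. ] top 236.5 bot 245.0
90 43 left [285.5 237.9] top 233.5 bot 241.9
80 45 left [286.9 241.8] top 237.3 bot 245.8
90 45 left [286.8 238.7] top 234.2 bot 242.7
```

View pics/z10.png

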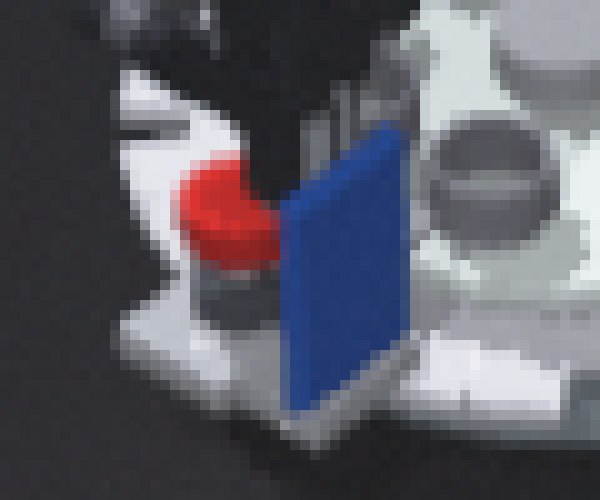

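The button's outline matches the fully-out height (top row 236: about 235.7 predicted if out, 238.8 if riding at 0.010), and the stop now resists the push. I'll back off and lift clear.

```bash
python3 -m jog '[[[-3,0,0,0],[-6,0,0,0],[-8,0,-4,0],[-8,0,-30,0],[-8,0,-60,0]]]'; python3 -m jog '[[[0,0,-40,0],[0,0,-80,0],[-50,0,-90,0],[-100,0,-90,0],[-150,0,-90,0]]]';python3 -m jog '[[[-50,50,0,0],[-80,100,0,0],[-80,150,0,0],[-80,180,0,0],[-80,180,0,0]]]'
python3 - <<'E'
from h import *
look(11); im,_=arm.get_image("scene");tab(im)
t,_=arm.get_image("top");cv2.imwrite("pics/full11t.png",t)
cv2.imwrite("pics/full11.png",im)
cv2.imwrite("pics/t11.png",cv2.resize(t[155:240,265:380],None,fx=5,fy=5,interpolation=cv2.INTER_NEAREST))
bx=(265,155,380,240)
for x in blobs("top",t,(0,120,80),(8,255,255),bx)+blobs("top",t,(170,120,80),(180,255,255),bx):
  for z in (80,90):
    q=onz("top",*x[0],z)[:2]-C; print(x,z,np.hypot(*q),np.degrees(np.arctan2(q[1],q[0])))
h=cv2.cvtColor(im,cv2.COLOR_BGR2HSV);m=((h[...,0]<8)|(h[...,0]>170))&(h[...,1]>120)&(h[...,2]>60)
ys,xs=np.nonzero(m[225:255,275:310]);print("red left",xs.min()+275,"rows",ys.min()+225,ys.max()+225)
E
```

```text
clock: 10.02
position: [638.2, -43.1, 332.2]
ee_rot: [0.971, 0.238, 0.009, 0.003]
contact_force: [0.3, 0.1, 0.0]
gripper_width: 0.4
clock: 10.65
position: [502.1, -112.8, 420.5]
ee_rot: [0.971, 0.238, 0.01, 0.003]
contact_force: [-0.2, -0.3, 0.3]
gripper_width: -0.2
clock: 11.28
position: [514.9, -311.2, 420.7]
ee_rot: [0.971, 0.237, 0.01, 0.004]
contact_force: [-0.3, -0.4, 0.3]
gripper_width: 0.2
stop [((np.float64(303.72), np.float64(246.18)), 265, 130.0, -48.5)]
tip r 377.9 ang -99.1
 green (np.float64(354.76), np.float64(184.67)) 49 169.4 127.0
 green (np.float64(331.71), np.float64(206.48)) 63 46.7 136.6
 green (np.float64(347.5), np.float64(224.18)) 68 63.4 37.3
 red [((np.float64(292.75), np.float64(240.79)), [288, 236, 11, 11, 87]), ((np.float64(297.0), np.float64(242.5)), [296, 239, 3, 8, 8])]
((np.float64(353.56), np.float64(176.82)), [350, 173, 8, 9, 57]) 80 125.83575724084665 -62.732616825600154
((np.float64(353.56), np.float64(176.82)), [350, 173, 8, 9, 57]) 90 124.13394375046275 -63.34466083644314
red left 288 rows 236 246
```

View pics/s11.png

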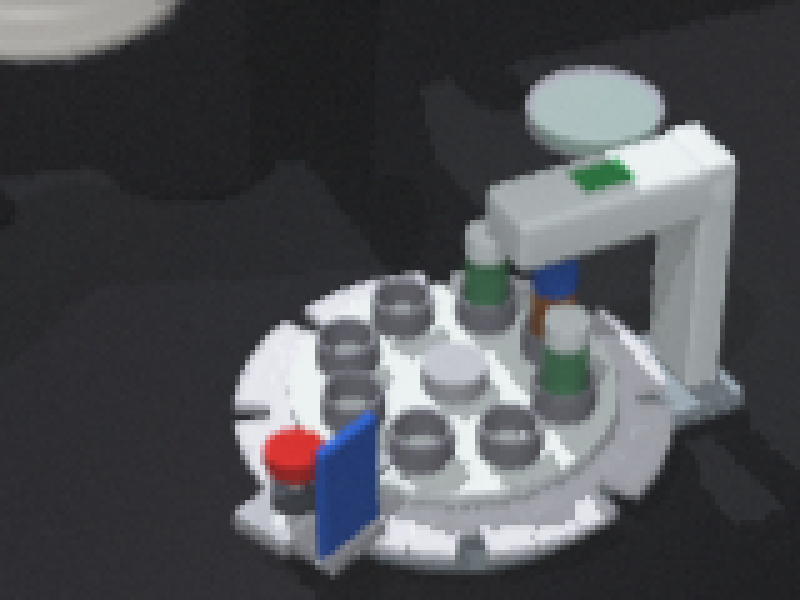

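View pics/full11t.png

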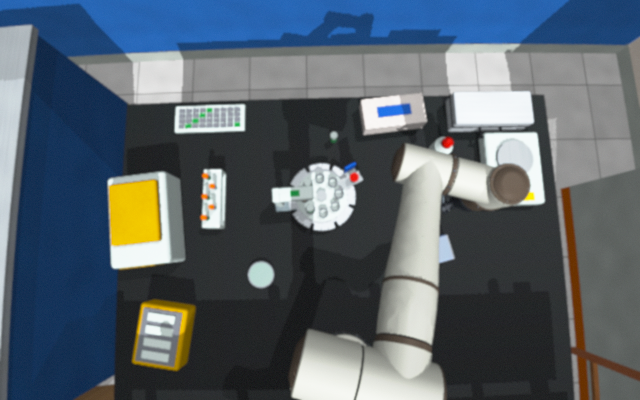

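The scene view shows the blue cap at about (346,205) under the reader head, with the button clear at about (293,240). In the top view the plunger at (353.6,176.8) has turned 45.6° from its start. The bystanders I can see stand where they were and nothing touches the robot, so I'm handing in.

```bash
python3 -c "
from bench import arm
print(arm.job_done())"
```

```text
the job is handed in; nothing more can be done
None
```

The blue-capped vial is under the reader, the plunger has sprung back out at the next notch, and I handed the job in at about 11.5 s. No verdict came back.

**What I did:** With the gripper closed, I pressed the plunger fully in (about 12 N) and turned the table about 34° counter-clockwise with it held down. I then lifted off and pushed the blue stop the rest of the way. The pin caught in the notch, and I backed off and lifted clear.

**Last checks:**
- **Turn:** the top view puts it at 45.6°, against a nominal 45° with about ±1° of play. Cruder estimates from the scene view ranged from about 42° to 47°. I put that spread down to partly hidden shapes and trusted the top view.
- **Plunger:** its outline fits the fully-out height of 90 mm. The difference from the riding position is only about 3 pixels, but the stop also resisted the last push (about 3 N), as a locked table would.
- **Clearance:** the wrist force is about zero, and the arm is well away from the carousel.
- **Bystanders:** those I could see looked unmoved by eye; I did not measure them. The arm hid the beaker and part of the tip box in the last top view, so I did not check those two. The fingers passed about 100 mm or more above the things on that side.

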